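# Counter-hold the axle of a tube mixer while its disc nut is tightened

### The job

The nut that holds the disc on the front of the tube mixer has to be tightened, but the axle turns along with the spanner on it. Take the guard off the gap behind the bracket and lay it flat in the steel parts tray, then reach down into the gap, grip the axle's hexagon on two opposite sides and hold it firmly so that it stops turning; finish while still holding it, keeping off the disc and the spanner and without knocking over or shoving anything else on the bench.

Things in the scene. Friction and masses are not known exactly. Their poses are not given: they have to be found in the camera images.
- mixer: Bench tube mixer, off, fixed. Origin on the bench under the middle of the gap; x along the axle to the front (disc side, away from the robot), y across, z up. In mm: base x -150 to 75, y -65 to 65, z to 14; gearbox tower x -85 to -22, y -45 to 45, z to 170, round motor behind it to x = -146; bracket, an upright aluminium plate, x 22 to 28, y -45 to 45, z to 170
- gap_top (a point): Fixed point of the mixer over the hexagon, level with the tops of tower and bracket, 170 mm above the bench: middle of the mouth of the gap. Axes as the mixer's. The gap is 44 mm wide in x and open at both y ends; in it are only the axle and two thin spacer rods 50 mm above the bench. At first the guard covers it
- disc_center (a point): Middle of the disc with its tubes, on the axle 52 mm in front of the hexagon: 112 mm across, 16 mm thick with tubes, its top 186 mm above the bench. 8 mm before it sits the nut with a flat spanner 7 mm thick that reaches 130 mm from the axle, to the mixer's +y. All turn with the axle
- hex_center (a point): Centre of the steel hexagon on the axle, mid-gap, 130 mm above the bench, 40 mm below gap_top. 24 mm across flats, 27.7 across corners, 20 mm long along the axle (x), 12 mm free at either end. Its axes turn with the axle; when the joint axle reads 0 they are the mixer's and one pair of flats is upright, facing +y and -y. A 20 N grip across opposite flats holds it, also if not quite square
- axle (a joint): Turn of axle, hexagon, disc and spanner together, rad: 0 with the spanner level, growing as the spanner's end sinks (left-handed about the mixer's x). Starts between -0.35 and -0.05; the weight of the spanner slowly drives the gear motor backwards, about 0.02 rad/s
- guard_knob (a point): Centre of the round black knob (25 mm across, 18 high, on a thin stem) of the loose grey sheet-metal guard over the gap; 23 mm above the guard's flat top (62 x 96 mm along its x and y, 3 mm thick), 40 mm above the foot of the two lips that hang 14 mm into the gap and on which it stands when set down. In place it is turned as the mixer, knob centre 196 mm above the bench. 0.1 to 0.2 kg
- guard: The same guard: origin at the foot of its lips, 40 mm under the knob's centre, z up
- tray: Shallow open steel parts tray, empty, fixed, 200 (x) x 150 (y) x 22 mm high, walls and floor 3 mm; origin at the centre of its underside, on the bench
- amber_bottle: Amber glass bottle, 66 mm across, 140 mm tall, origin at its foot; leave alone
- reagent_jar: White jar with a cap, 56 mm across, 90 mm tall, origin at its foot; leave alone
- petri_dishes: Stack of three dishes, 92 mm across, 50 mm tall, origin at its foot; leave alone
- wash_bottle: White wash bottle with a bent spout, 60 mm across, 160 mm tall, origin at its foot; leave alone
- tube_rack: White rack with test tubes, 150 (x) x 70 (y) mm, 97 mm tall, origin at its foot; leave alone
- spare_spanner: Spanner lying flat on the bench, 150 mm long along x; leave alone
- dropper_bottle: Small dropper bottle, 32 mm across, 79 mm tall, origin at its foot; leave alone

How it is judged:
On the way, in this order (a step that is already met when the one before it is completed fails the run):
1. the guard lies flat in the parts tray, let go (z of guard_knob in the frame of tray below 0.05 m and angle between guard_knob's own z axis and vertical below 0.12 rad and x of guard_knob in the frame of tray between -0.08 and 0.08 m and y of guard_knob in the frame of tray between -0.055 and 0.055 m and contact force between each of the arm, the fingers and guard below 0.3 N and linear speed of guard below 0.02 m/s), for 0.2 s.
2. the hexagon is gripped from two opposite sides and the axle has stopped turning ((contact force between the fingers and axle_c5 above 4 N or contact force between the fingers and axle_c0 above 4 N or contact force between the fingers and axle_c1 above 4 N) and (contact force between the fingers and axle_c2 above 4 N or contact force between the fingers and axle_c3 above 4 N or contact force between the fingers and axle_c4 above 4 N) and velocity of joint axle between -0.006 and 0.006 rad/s), for 0.4 s.
At the end, for the whole second after the job is handed in: Guard flat (within 0.12 rad) in the tray, let go, at rest; fingers press the hexagon with over 4 N on each of two opposite sides; axle still (under 0.006 rad/s) with the spanner at most 0.95 rad below level or 0.55 above; disc and spanner untouched; robot still holding (all of step 1 and all of step 2 and value of joint axle between -0.55 and 0.95 rad and contact force between each of the arm, the fingers and axle_c6 below 0.5 N and contact force between each of the arm, the fingers and axle_c7 below 0.5 N); the arm keeps its last pose, push and grip.
It fails at once if a bottle, jar, dish stack or tube rack is shoved more than 3 cm or tipped over (distance of any of amber_bottle, reagent_jar, petri_dishes, wash_bottle, tube_rack, dropper_bottle from where it was at the start of the episode above 0.03 m or angle between any of amber_bottle, reagent_jar, petri_dishes, wash_bottle, tube_rack, dropper_bottle's own z axis and vertical above 0.35 rad).
It fails at once if the spanner lying on the bench is shoved more than 3 cm (distance of spare_spanner from where it was at the start of the episode above 0.03 m).
It also fails if it takes over 51 s, if anything falls off the work surface, if the arm or the gripper's body presses on something with over 40 N, if the wrist force passes 120 N, or if a joint passes its speed limit or range.

### The arm

A 6-joint arm with a two-finger parallel gripper is mounted at the origin on the work surface. World frame = base frame: x ahead of the robot, y to its left, z up, the work surface at z = 0. Lengths are in m, angles in rad, forces in N, time in s.
With the tool pointing down it reaches from about 0.375 to 0.975 m from the base axis. Payload 3.8 kg.
Tool frame: the origin (TCP) lies at the very end of the fingers, on their centre line; the grasp point (between the pads) lies 19 mm behind it; y points along the fingers, x is the direction in which the jaws open and shut, and the axes are right-handed (so a half turn about y gives the same grasp; the last joint's range is limited). The gripper opens to 85 mm and grips with 20 to 120 N. Pads are 22 mm wide; open, the fingers measure 114 mm over their backs; the gripper's body (76 mm by 85 mm) begins 54 mm behind the grasp point. The pads swing forward as they close: fully open they stand 13 mm farther back than shut.
Start: joints at [-1.252, 0.264, 1.604, -0, 1.274, -0.037], TCP at [0.235, -0.633, 0.231] pointing down, gripper open.
Joint ranges: [-2.63, 2.63], [-0.94, 2.18], [0.31, 2.57], [-1.31, 4.45], [0, 2.66], [-2.55, 2.55]. Speed limits (rad/s): [2.57, 2.57, 3.14, 3.14, 3.14, 3.14].

### API

Orientations are given as a rotation vector (axis times angle).
In Python, from workcell import bot, cams gives the robot as it stands.
- The arm moves only by the tool play_rows, never from a script. Its argument "motion" is a list of rows, each a list of 2 entries, a list of its own where there are three numbers: the shift along the world's x, y, z normalised to -1 to 1, where 1 is 400 mm, then the turn, a rotation vector about the world's x, y, z normalised to -1 to 1, where 1 is pi/4 rad. In form: [[[tx, ty, tz], [ax, ay, az]], ...]. A call has 1 to 10 rows; each row is the pose to reach, as a shift and turn from the pose commanded when the call began; what a row does not reach only later rows make up. A row lasts 1/8 s, in which the tool goes at most 62.5 mm and 10.7 degrees, less where a joint would pass 70% of its speed; a pose out of reach is approached as far as the arm can. A call with a number of a shift or a turn outside -1 to 1 is refused whole. A call with a gripper value outside its range is refused whole. "gripper" is the closure, from 0 (fully open) to 1 (shut), set as the call begins (left out, the last holds). The fingers move at their own pace and stop on an object; "squeeze" is the grip in N (left out, the last holds). Time passes only in rows, so rows that repeat a pose let the fingers close. It gives the time, the measured TCP pose, the force and the opening at its end, in the units of the state.
- bot.read_state(): the state, without advancing time (a new reading comes with each control period).
- cams.read_camera(name): name is "scene" or "side" or "wrist"; returns (picture, depth): 420x560x3 uint8, red, green, blue; 420x560 float32, m along the optical axis (not along the pixel's ray), 0 where there is no reading.
- cams.calibration(name): a dict with "mtx" (3x3 intrinsics, pixels), "R" (3x3) and "t" (3): a world point X has camera coordinates R X + t; the wrist camera has in their place "tool_from_camera" (4x4, takes a point from camera to tool coordinates, whose origin is the TCP and whose axes are the tool frame's). Camera axes: x right, y down, z forward; pixel columns grow to the right and rows downward; lengths in m; the calibration is good to about 2 mm. A picture is of the moment at which its call begins: read the wrist's pose just before it. calibration takes no time and is no camera call.
- bot.finish_job(): hands the job in, once; it reports no verdict.
Trained networks look in the newest picture that a camera, given by its name, has taken for a name from the list of things; names that differ only in an ending like _2 or _b are one class to them, and where a whole thing is asked for, a point or a joint stands for the part that bears it (a point fixed in the world has none). Each returns a list of dicts, best first, with "conf" (0 to 1); they miss things now and then, are a little off and sometimes report something else, mostly with a low value. They report only what shows in the picture. A call takes as long as a camera call.
- cams.recognise(camera, label): "xyz" ([x, y, z] in m, in the coordinates of the camera as it stood for that picture, good to about 4 mm: the middle of the surface that is visible of it).
- cams.regions_of(camera, label): "mask" (420x560 bool, what is visible of it).
- cams.mark_of(camera, label): "xyz" ([x, y, z] in m, in the coordinates of the camera as it stood for that picture, good to about 4 mm: a listed point, or the origin of a listed thing).
The state is a dict: "time": time; "q": joint angles; "joint_vel": joint speeds; "joint_torque": joint torques, N m; "tool_pos": TCP position; "tcp_rot": TCP orientation; "wrist_force": force on the tool from outside, world axes, zero at the start; "torque": the same for the moment, N m; "width": opening from 0.0 (shut) to 1.0 (fully open).
Only numpy, scipy, OpenCV 4.12 (cv2) and the standard library are available. Lean on these libraries where they do the work, as an engineer would, in place of code of your own. Each camera call takes 0.05 s, during which the arm holds its last target.

## Working session

There is one attempt and no reset: what is moved stays moved. The work goes in short steps, Python scripts to look and compute and a tool call to move; the robot and the scene stay as the last step left them, time stands still between calls to the robot, and variables do not carry over. Pictures are saved under pics/ and viewed, and the job is handed in when it is done.

Besides the shell and the picture viewer there is one more tool, called after ">>>" as a command line: name --argument value ..., lists and objects as JSON in quotes. play_rows: Moves the arm, as the interface text tells. Its arguments: {"type":"object","properties":{"motion":{"type":"array","items":{"type":"array"}},"gripper":{"type":"number"},"squeeze":{"type":"number"}},"required":["motion"]}

```bash
ls; mkdir -p pics
cat > h.py <<'E'
import numpy as np, cv2
from workcell import bot, cams
from scipy.spatial.transform import Rotation as Rn
def shot(name, fn):
    s=bot.read_state(); p,d=cams.read_camera(name)
    cv2.imwrite('pics/'+fn+'.png', p[:,:,::-1]); return s,p,d
def toW(name, X, s=None):
    c=cams.calibration(name); X=np.asarray(X,float)
    if name=='wrist':
        T=np.array(c['tool_from_camera']); s=s or bot.read_state()
        Y=X@T[:3,:3].T+T[:3,3]
        return Rn.from_rotvec(s['tcp_rot']).apply(Y)+np.array(s['tool_pos'])
    R=np.array(c['R']);t=np.array(c['t']).ravel()
    return (X-t)@R
def pts(name,d,mask=None,s=None):
    K=np.array(cams.calibration(name)['mtx']); v,u=np.where((d>0)&(mask if mask is not None else True))
    z=d[v,u]; X=np.c_[(u-K[0,2])*z/K[0,0],(v-K[1,2])*z/K[1,1],z]
    return toW(name,X,s),u,v
E
python3 - <<'E'
from h import *
s,p,d=shot('scene','scene0'); print(s['time'],s['tool_pos'],s['tcp_rot'],s['width'])
for l in ['guard_knob','guard','gap_top','hex_center','disc_center','tray','mixer','amber_bottle','reagent_jar','petri_dishes','wash_bottle','tube_rack','spare_spanner','dropper_bottle']:
    for r in cams.mark_of('scene',l)[:2]: print(l,round(r['conf'],2),toW('scene',r['xyz']).round(3))
s,p,d=shot('side','side0')
for l in ['guard_knob','gap_top','tray','mixer']:
    for r in cams.mark_of('side',l)[:2]: print('side',l,round(r['conf'],2),toW('side',r['xyz']).round(3))
E
```

```text
pics
0.0 [ 0.23486172 -0.6320343   0.22995293] [-1.3553597   0.94455388 -0.9416106 ] 0.9975710529373003
guard_knob 0.82 [0.537 0.08  0.192]
guard_knob 0.62 [0.533 0.077 0.154]
guard 0.82 [0.532 0.078 0.154]
gap_top 0.6 [0.537 0.073 0.171]
disc_center 0.83 [0.59  0.068 0.126]
tray 0.93 [ 0.48  -0.305  0.001]
mixer 0.72 [0.536 0.074 0.   ]
amber_bottle 0.74 [0.536 0.075 0.   ]
amber_bottle 0.68 [0.758 0.172 0.   ]
reagent_jar 0.81 [ 0.739  0.031 -0.001]
petri_dishes 0.68 [ 0.771 -0.124 -0.001]
wash_bottle 0.69 [ 0.484  0.378 -0.001]
wash_bottle 0.45 [ 0.478 -0.307 -0.   ]
tube_rack 0.62 [0.643 0.412 0.002]
tube_rack 0.52 [0.535 0.077 0.002]
spare_spanner 0.89 [ 0.67  -0.304  0.001]
dropper_bottle 0.62 [ 0.382  0.291 -0.001]
side guard_knob 0.93 [0.535 0.081 0.193]
side guard_knob 0.32 [0.534 0.078 0.155]
side gap_top 0.78 [0.536 0.081 0.165]
side tray 0.65 [ 0.48  -0.302  0.006]
side tray 0.44 [ 0.77  -0.124 -0.001]
side mixer 0.91 [0.533 0.078 0.   ]
```

View pics/scene0.png

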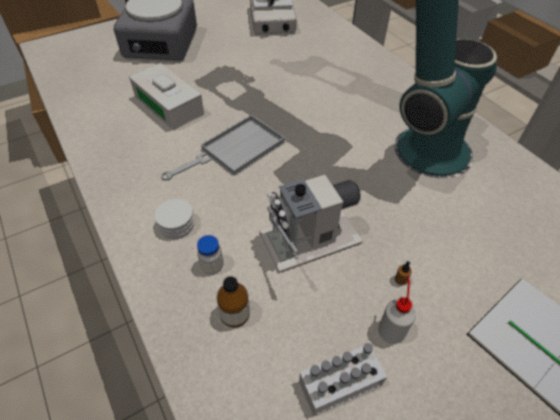

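View pics/side0.png

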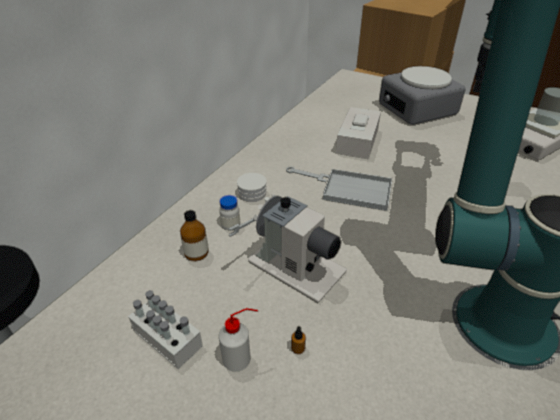

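Run:
```python
from h import *
for n in ['scene','side']:
    s,p,d=shot(n,n+'1')
    P,u,v=pts(n,d)
    # top surfaces near mixer: z 0.165-0.176
    m=(P[:,2]>.166)&(P[:,2]<.178)&(abs(P[:,0]-.536)<.12)&(abs(P[:,1]-.077)<.07)
    Q=P[m][:,:2].astype(np.float32); print(n,len(Q))
    r=cv2.minAreaRect(Q); print('guard/tower top rect',r)
    for nm in ['guard','tray']:
        k=cams.regions_of(n,nm)
        if k:
            W,_,_=pts(n,d,k[0]['mask']); 
            if nm=='guard': W=W[(W[:,2]>.168)&(W[:,2]<.18)]
            else: W=W[(W[:,2]>.015)&(W[:,2]<.03)]
            print(nm,k[0]['conf'],len(W),cv2.minAreaRect(W[:,:2].astype(np.float32)), W.mean(0))
print(Rn.from_rotvec(bot.read_state()['tcp_rot']).as_matrix().round(3))
```

```text
scene 1553
guard/tower top rect ((0.5232978463172913, 0.08011043071746826), (0.0976691022515297, 0.14446471631526947), 82.37190246582031)
guard 0.63 813 ((0.5338149070739746, 0.07869338244199753), (0.09764686971902847, 0.06447453051805496), 82.42137908935547) [0.53721862 0.08399626 0.17092942]
tray 0.73 16 ((0.5694610476493835, 0.07658480107784271), (0.01229124702513218, 0.08780073374509811), 0.11479903012514114) [0.56829822 0.06287166 0.0195839 ]
side 1317
guard/tower top rect ((0.5201863646507263, 0.08121790736913681), (0.09731674194335938, 0.1455141305923462), 81.45159912109375)
guard 0.76 572 ((0.5323231220245361, 0.0801912397146225), (0.09638067334890366, 0.06348000466823578), 80.62032318115234) [0.52980989 0.08748887 0.17245748]
tray 0.59 314 ((0.48145514726638794, -0.30163419246673584), (0.19981928169727325, 0.1564803570508957), 13.583556175231934) [ 0.48095213 -0.29622662  0.01931291]
[[ 0.348 -0.     0.937]
 [-0.937 -0.     0.348]
 [-0.    -1.    -0.   ]]
```

The scene camera shows the mixer with its guard and black knob at about (300,190). The tray is at (243,145) and the spare spanner at (187,168). The bottles and other items are beyond the mixer. The mixer's yaw is about -8° and the tray's about +13.6°. I'm moving the arm over the guard.

>>> play_rows --motion '[[[0.1, 0.2, 0.12], [0, 0, -0.2]], [[0.2, 0.4, 0.12], [0, 0, -0.4]], [[0.375, 0.89, 0.12], [0, 0, -0.63]], [[0.375, 0.89, 0.12], [0, 0, -0.63]], [[0.375, 0.89, 0.12], [0, 0, -0.63]], [[0.375, 0.89, 0.12], [0, 0, -0.63]], [[0.375, 0.89, 0.12], [0, 0, -0.63]], [[0.375, 0.89, 0.12], [0, 0, -0.63]]]' --gripper 0 --squeeze 40

```text
time: 2.3
tool_pos: [0.3857, -0.2755, 0.2797]
tcp_rot: [-1.142, 1.308, -1.309]
wrist_force: [0.0, 0.4, -0.2]
width: 1.003
```

>>> play_rows --motion '[[[0.375, 0.89, 0], [0, 0, 0]], [[0.375, 0.89, 0], [0, 0, 0]], [[0.375, 0.89, 0], [0, 0, 0]], [[0.375, 0.89, 0], [0, 0, 0]], [[0.375, 0.89, 0], [0, 0, 0]], [[0.375, 0.89, 0], [0, 0, 0]], [[0.375, 0.89, 0], [0, 0, 0]], [[0.375, 0.89, 0], [0, 0, 0]]]'

```text
time: 3.3
tool_pos: [0.5354, 0.0786, 0.2788]
tcp_rot: [-1.142, 1.311, -1.311]
wrist_force: [0.0, 0.6, 0.2]
width: 1.003
```

```bash
cat > look.py <<'E'
import sys
from h import *
s,p,d=shot('wrist',sys.argv[1]); print(s['time'],np.round(s['tool_pos'],4),s['width'],np.round(s['wrist_force'],2))
print(Rn.from_rotvec(s['tcp_rot']).as_matrix().round(3)); print(np.round(s['q'],2))
for l in ['guard_knob','gap_top','hex_center']:
    for r in cams.mark_of('wrist',l)[:2]: print(l,round(r['conf'],2),toW('wrist',r['xyz'],s).round(4))
P,u,v=pts('wrist',d,None,s)
k=cams.regions_of('wrist','guard')
if k:
    W,_,_=pts('wrist',d,k[0]['mask'],s); W2=W[(W[:,2]>.168)&(W[:,2]<.18)]; r=cv2.minAreaRect(W2[:,:2].astype(np.float32)); print('g',k[0]['conf'],r,np.median(W2[:,2]))
    W3=W[(W[:,2]>.185)&(W[:,2]<.22)]; 
    if len(W3): print('knob',cv2.minEnclosingCircle(W3[:,:2].astype(np.float32)),W3[:,2].max())
np.save('d.npy',d)
print(np.round(cams.calibration('wrist')['tool_from_camera'],3))
E
python3 look.py w1
```

```text
3.3 [0.5354 0.0786 0.2788] 1.0026989061721614 [0.02 0.58 0.16]
[[-0.138 -0.001  0.99 ]
 [-0.99  -0.001 -0.138]
 [ 0.001 -1.    -0.001]]
[ 0.1  -0.02  1.83 -0.    1.33  1.81]
g 0.86 ((0.5318353772163391, 0.07894425094127655), (0.09624344855546951, 0.06456363946199417), 82.00575256347656) 0.17316325887379574
knob ((0.5332940220832825, 0.07875264436006546), 0.012500081211328506) 0.20684406801743788
[[ 1.     0.     0.    -0.001]
 [-0.    -0.268  0.963 -0.143]
 [ 0.    -0.963 -0.268  0.068]
 [ 0.     0.     0.     1.   ]]
```

View pics/w1.png

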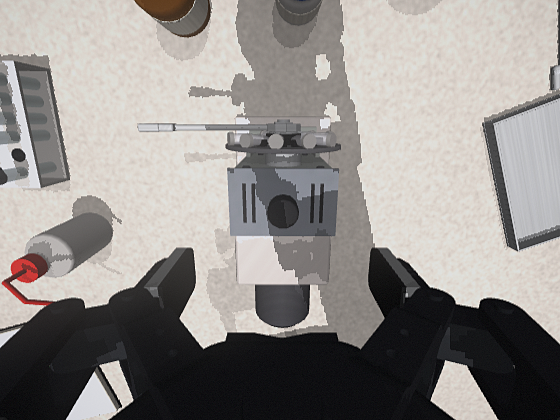

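The wrist view shows the guard at (283,205) with its knob at (283,210), and the measured yaw is -8.0°, matching the jaws. Next I go down, grip the knob and lift.

>>> play_rows --motion '[[[-0.005, 0, -0.12], [0, 0, 0]], [[-0.005, 0, -0.22], [0, 0, 0]], [[-0.005, 0, -0.245], [0, 0, 0]], [[-0.005, 0, -0.245], [0, 0, 0]]]'

```text
time: 4.05
tool_pos: [0.533, 0.0787, 0.1815]
tcp_rot: [-1.14, 1.312, -1.311]
wrist_force: [0.3, -0.1, -0.3]
width: 1.001
```

>>> play_rows --motion '[[[0, 0, 0], [0, 0, 0]], [[0, 0, 0], [0, 0, 0]], [[0, 0, 0], [0, 0, 0]], [[0, 0, 0], [0, 0, 0]], [[0, 0, 0], [0, 0, 0]], [[0, 0, 0], [0, 0, 0]]]' --gripper 1 --squeeze 30

```text
time: 4.8
tool_pos: [0.5337, 0.0793, 0.1823]
tcp_rot: [-1.139, 1.31, -1.311]
wrist_force: [-0.5, -0.5, 5.6]
width: 0.281
```

>>> play_rows --motion '[[[0, 0, 0.04], [0, 0, 0]], [[0, 0, 0.1], [0, 0, 0]], [[0, 0, 0.2], [0, 0, 0]], [[0, 0, 0.2], [0, 0, 0]]]'

```text
time: 5.3
tool_pos: [0.5355, 0.0796, 0.2657]
tcp_rot: [-1.134, 1.306, -1.313]
wrist_force: [0.1, -0.2, -1.3]
width: 0.277
```

Run:
```python
from h import *
s,p,d=shot('wrist','w2'); print(s['time'],np.round(s['tool_pos'],4),s['width'],np.round(s['wrist_force'],2))
_,_,dd=shot('side','s2')
k=cams.regions_of('side','tray')
for r in k[:1]:
    W,_,_=pts('side',dd,r['mask']);W=W[(W[:,2]>.017)&(W[:,2]<.03)]
    print(r['conf'],cv2.minAreaRect(W[:,:2].astype(np.float32)))
_,_,dd=shot('scene','sc2')
for r in cams.mark_of('scene','tray')[:1]: print(toW('scene',r['xyz']))
k=cams.regions_of('scene','tray')
for r in k[:2]:
    W,_,_=pts('scene',dd,r['mask']);W=W[(W[:,2]>.017)&(W[:,2]<.03)]
    print(r['conf'],len(W),cv2.minAreaRect(W[:,:2].astype(np.float32)))
```

```text
5.3 [0.5355 0.0796 0.2657] 0.27740655185151986 [ 0.14 -0.23 -1.32]
0.72 ((0.48159241676330566, -0.30129024386405945), (0.1982150673866272, 0.15909264981746674), 14.512181282043457)
[ 0.48237521 -0.30668335  0.00075007]
0.96 213 ((0.4833179712295532, -0.301862508058548), (0.2026798278093338, 0.15486979484558105), 13.640498161315918)
0.17 38 ((0.3941138684749603, 0.2963217794895172), (0.009029715321958065, 0.027882207185029984), 17.452951431274414)
```

View pics/w2.png

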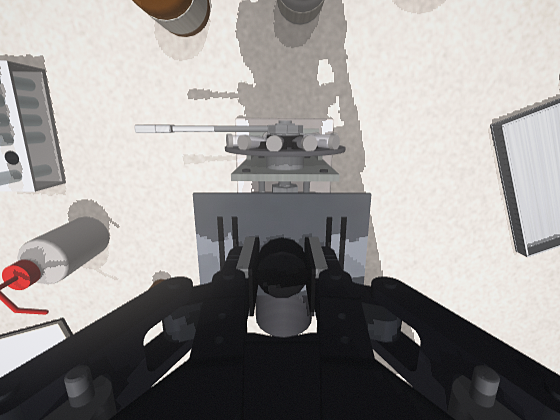

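View pics/s2.png

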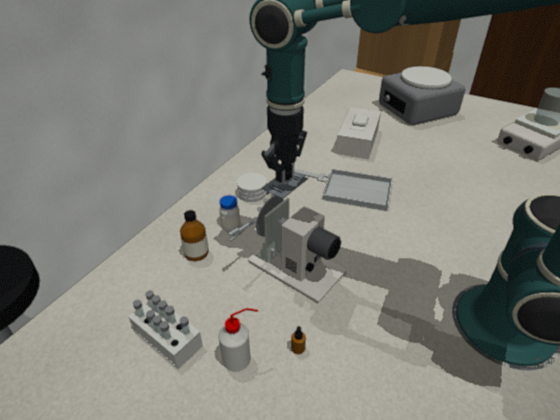

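The guard is held, shown level at (283,235) in the wrist view, and the gap is uncovered. Next I carry it over the tray at about (0.482, -0.303).

>>> play_rows --motion '[[[-0.02, -0.12, 0.0], [0, 0, 0]], [[-0.05, -0.25, 0.0], [0, 0, 0]], [[-0.07, -0.4, 0.0], [0, 0, 0]], [[-0.09, -0.55, -0.05], [0, 0, 0]], [[-0.11, -0.7, -0.1], [0, 0, 0]], [[-0.12, -0.82, -0.15], [0, 0, 0]], [[-0.125, -0.91, -0.25], [0, 0, 0]], [[-0.127, -0.955, -0.35], [0, 0, 0]], [[-0.127, -0.955, -0.45], [0, 0, 0]], [[-0.127, -0.955, -0.5], [0, 0, 0]]]'

```text
time: 6.85
tool_pos: [0.4796, -0.3015, 0.0571]
tcp_rot: [-1.141, 1.318, -1.306]
wrist_force: [0.0, 0.1, -1.2]
width: 0.28
```

>>> play_rows --motion '[[[0, 0, 0], [0, 0, 0]], [[0, 0, 0], [0, 0, 0]]]'

```text
time: 7.1
tool_pos: [0.4827, -0.3029, 0.0617]
tcp_rot: [-1.14, 1.31, -1.311]
wrist_force: [0.2, 0.2, -1.7]
width: 0.281
```

Run:
```python
from h import *
s,p,d=shot('wrist','w3'); print(s['time'],np.round(s['tool_pos'],4),s['width'],np.round(s['wrist_force'],2))
_,_,dd=shot('side','s3')
```

```text
7.1 [ 0.4827 -0.3029  0.0617] 0.2813793513239169 [ 0.19  0.22 -1.66]
```

View pics/w3.png

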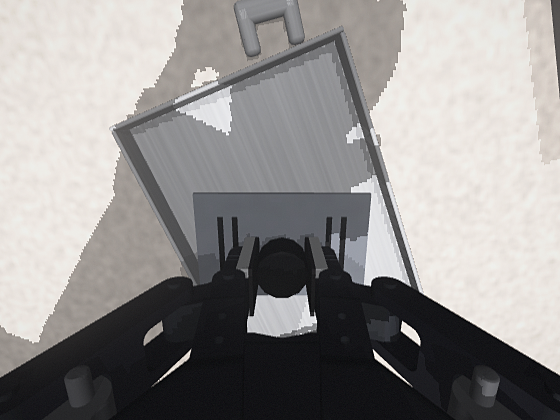

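View pics/s3.png

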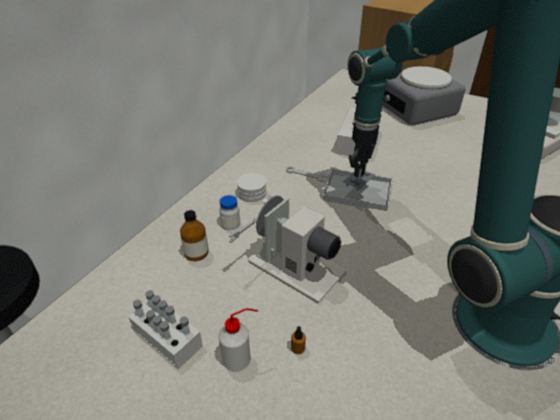

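The guard is inside the tray outline with margin on every side, so I lower it.

>>> play_rows --motion '[[[0, 0, -0.04], [0, 0, 0]], [[0, 0, -0.07], [0, 0, 0]], [[0, 0, -0.082], [0, 0, 0]], [[0, 0, -0.082], [0, 0, 0]]]'

```text
time: 7.7
tool_pos: [0.4815, -0.302, 0.0294]
tcp_rot: [-1.141, 1.314, -1.308]
wrist_force: [-5.7, 4.3, 11.6]
width: 0.276
```

Contact felt, so I release it, wait for the fingers to open, and rise.

>>> play_rows --motion '[[[0, 0, 0], [0, 0, 0]], [[0, 0, 0], [0, 0, 0]], [[0, 0, 0], [0, 0, 0]], [[0, 0, 0], [0, 0, 0]], [[0, 0, 0.05], [0, 0, 0]], [[0, 0, 0.15], [0, 0, 0]], [[0, 0, 0.3], [0, 0, 0]], [[0, 0, 0.4], [0, 0, 0]]]' --gripper 0

```text
time: 8.7
tool_pos: [0.4832, -0.3033, 0.1915]
tcp_rot: [-1.139, 1.308, -1.313]
wrist_force: [0.2, 0.1, -1.3]
width: 0.999
```

Run:
```python
from h import *
s,p,d=shot('wrist','w4'); print(s['time'],np.round(s['tool_pos'],4),s['width'],np.round(s['wrist_force'],2))
P,u,v=pts('wrist',d,None,s)
for r in cams.mark_of('wrist','guard_knob')[:1]: print(r['conf'],toW('wrist',r['xyz'],s))
for r in cams.regions_of('wrist','guard')[:1]:
    W,_,_=pts('wrist',d,r['mask'],s); m=(W[:,2]>.012)&(W[:,2]<.03); W=W[m]
    A=np.c_[W[:,:2]-W[:,:2].mean(0),np.ones(len(W))]; c=np.linalg.lstsq(A,W[:,2],rcond=None)[0]; print('plane',c,cv2.minAreaRect(W[:,:2].astype(np.float32)))
_,_,dd=shot('side','s4')
for n in ['gap_top','hex_center','disc_center']:
  for r in cams.mark_of('side',n)[:1]: print(n,r['conf'],toW('side',r['xyz']))
_,p,dd=shot('scene','sc4')
for n in ['gap_top','hex_center','disc_center']:
  for r in cams.mark_of('scene',n)[:1]: print(n,r['conf'],toW('scene',r['xyz']))
cv2.imwrite('pics/sc4c.png',cv2.resize(p[150:280,220:380,::-1],None,fx=4,fy=4))
# spanner points: mixer frame
y=np.deg2rad(-8); ex=np.array([np.cos(y),np.sin(y)]); ey=np.array([-ex[1],ex[0]])
for n in ['scene','side']:
    _,_,dd=shot(n,n+'5')
    W,_,_=pts(n,dd); q=(W[:,:2]-[.534,.079]); a=q@ex;b=q@ey
    m=(a>.055)&(a<.08)&(b>.065)&(b<.14)&(W[:,2]>.05)
    if m.sum()>5: 
        f=np.polyfit(b[m],W[m][:,2],1); print(n,m.sum(),'slope',-np.arctan(f[0]),f, a[m].mean(), bot.read_state()['time'])
```

```text
8.7 [ 0.4832 -0.3033  0.1915] 0.998623084002565 [ 0.23  0.06 -1.32]
0.9 [ 0.48417929 -0.29989987  0.04326583]
plane [-9.10626100e-05 -4.67628152e-04  2.01795102e-02] ((0.4814739525318146, -0.30107900500297546), (0.0960373505949974, 0.06127818301320076), 82.12969970703125)
gap_top 0.87 [0.53545508 0.0786934  0.16534922]
hex_center 0.75 [0.52975082 0.07581824 0.12989637]
disc_center 0.57 [0.58571236 0.07073264 0.12482662]
gap_top 0.8 [0.5343143  0.07596287 0.17106759]
hex_center 0.75 [0.53744384 0.07726252 0.13075523]
disc_center 0.79 [0.588512   0.06719177 0.12735035]
scene 129 slope 0.007886739987470902 [-0.0078869   0.13329482] 0.066002377053486 9.3
side 131 slope -0.003532096688375883 [0.00353211 0.13215689] 0.06147999859467851 9.35
```

View pics/w4.png

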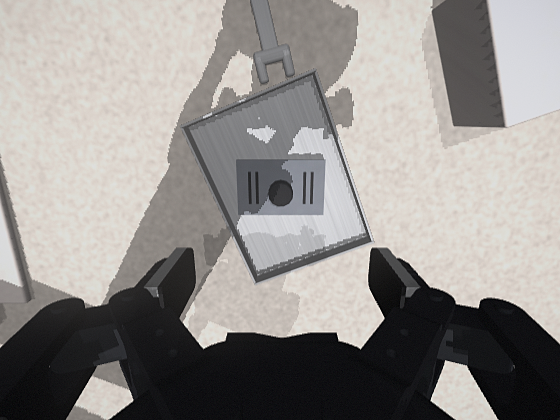

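View pics/sc4c.png

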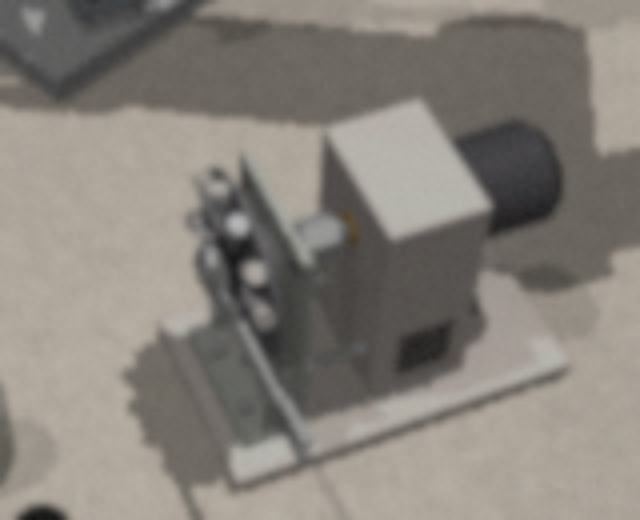

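The guard lies flat in the tray at (281,190) in the wrist view: the plane slope is under 0.001 and the knob height is 43 mm. The spanner is level, with the axle near 0 at 9.3 s. Next I move over the gap.

>>> play_rows --motion '[[[0.02, 0.1, 0.1], [0, 0, 0]], [[0.04, 0.2, 0.2], [0, 0, 0]], [[0.06, 0.35, 0.25], [0, 0, 0]], [[0.08, 0.5, 0.25], [0, 0, 0]], [[0.1, 0.65, 0.25], [0, 0, 0]], [[0.12, 0.8, 0.25], [0, 0, 0]], [[0.1275, 0.9, 0.25], [0, 0, 0]], [[0.1275, 0.954, 0.25], [0, 0, 0]], [[0.1275, 0.954, 0.25], [0, 0, 0]], [[0.1275, 0.954, 0.25], [0, 0, 0]]]'

```text
time: 10.6
tool_pos: [0.5333, 0.0784, 0.2883]
tcp_rot: [-1.141, 1.311, -1.311]
wrist_force: [0.4, 0.2, -0.1]
width: 0.997
```

```bash
cat > gap.py <<'E'
import sys
from h import *
s,p,d=shot('wrist',sys.argv[1]); print(s['time'],np.round(s['tool_pos'],4),s['width'],np.round(s['wrist_force'],2)); print(Rn.from_rotvec(s['tcp_rot']).as_matrix().round(3))
for n in ['hex_center','gap_top','disc_center']:
  for r in cams.mark_of('wrist',n)[:1]: print(n,r['conf'],toW('wrist',r['xyz'],s).round(4))
W,u,v=pts('wrist',d,None,s)
y=np.deg2rad(-8); ex=np.array([np.cos(y),np.sin(y)]); ey=np.array([-ex[1],ex[0]])
q=W[:,:2]-[.534,.0785]; a=q@ex;b=q@ey
m=(W[:,2]>.165)&(W[:,2]<.176)&(abs(b)<.06)&(a>-.1)&(a<.04)
A=a[m]; t=A<0
print('tower a',A[t].min(),A[t].max(),'b',b[m][t].min(),b[m][t].max()); 
if (~t).any(): print('bracket a',A[~t].min(),A[~t].max(),'b',b[m][~t].min(),b[m][~t].max())
h=(abs(a)<.008)&(abs(b)<.03)&(W[:,2]>.11)&(W[:,2]<.16)
if h.any():print('hex z',np.percentile(W[h][:,2],[2,50,98]),'b',b[h].min(),b[h].max())
E
python3 gap.py w6
```

```text
10.6 [0.5333 0.0784 0.2883] 0.9971976114448717 [ 0.42  0.24 -0.07]
[[-0.138 -0.     0.99 ]
 [-0.99  -0.001 -0.138]
 [ 0.001 -1.    -0.   ]]
hex_center 0.94 [0.5359 0.0767 0.131 ]
gap_top 0.74 [0.5346 0.0765 0.1689]
disc_center 0.7 [0.5848 0.0674 0.1289]
tower a -0.08508085350036941 -0.02171439944801239 b -0.04511168940785624 0.04512017811471517
bracket a 0.02190508583699876 0.027998334744039306 b -0.04509952256505432 0.044367225316193325
hex z [0.13682792 0.14059247 0.14433045] b -0.011407197146728318 0.01144197434803976
```

View pics/w6.png

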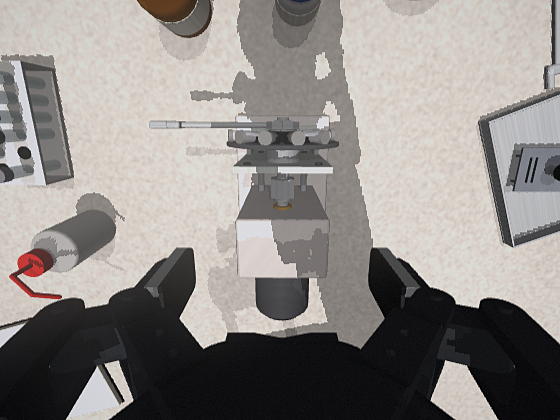

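The gap is measured and centred on (0.534, 0.0785) to within 1 mm, with the hexagon visible at (283,187). I descend in steps.

>>> play_rows --motion '[[[0.002, 0, -0.12], [0, 0, 0]], [[0.002, 0, -0.22], [0, 0, 0]], [[0.002, 0, -0.28], [0, 0, 0]], [[0.002, 0, -0.33], [0, 0, 0]], [[0.002, 0, -0.33], [0, 0, 0]]]'

```text
time: 11.42
tool_pos: [0.5325, 0.078, 0.1545]
tcp_rot: [-1.143, 1.314, -1.31]
wrist_force: [-0.3, 0.4, 0.5]
width: 0.999
```

>>> play_rows --motion '[[[0, 0, -0.04], [0, 0, 0]], [[0, 0, -0.08], [0, 0, 0]], [[0, 0, -0.1], [0, 0, 0]], [[0, 0, -0.1], [0, 0, 0]]]'

```text
time: 11.92
tool_pos: [0.5334, 0.0788, 0.1154]
tcp_rot: [-1.142, 1.312, -1.31]
wrist_force: [-0.5, 0.7, 0.1]
width: 0.999
```

```bash
python3 gap.py w7
```

```text
11.925 [0.5334 0.0788 0.1154] 0.999193772333231 [-0.52  0.72  0.12]
[[-0.139 -0.002  0.99 ]
 [-0.99  -0.    -0.139]
 [ 0.    -1.    -0.002]]
hex_center 0.63 [0.5333 0.0775 0.1296]
gap_top 0.69 [0.533  0.0797 0.1683]
disc_center 0.84 [0.5858 0.0657 0.1304]Traceback (most recent call last):
  File "gap.py", line 11, in <module>
    print('tower a',A[t].min(),A[t].max(),'b',b[m][t].min(),b[m][t].max());
                    ~~~~~~~~^^
    return umr_minimum(a, axis, None, out, keepdims, initial, where)
ValueError: zero-size array to reduction operation minimum which has no identity
```

View pics/w7.png

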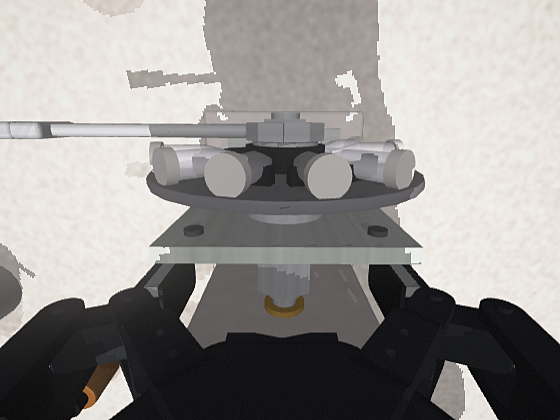

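The pads stand either side of the hexagon at (283,285), and there has been no contact force. Now I close.

>>> play_rows --motion '[[[0, 0, 0], [0, 0, 0]], [[0, 0, 0], [0, 0, 0]], [[0, 0, 0], [0, 0, 0]], [[0, 0, 0], [0, 0, 0]], [[0, 0, 0], [0, 0, 0]], [[0, 0, 0], [0, 0, 0]], [[0, 0, 0], [0, 0, 0]], [[0, 0, 0], [0, 0, 0]], [[0, 0, 0], [0, 0, 0]], [[0, 0, 0], [0, 0, 0]]]' --gripper 1 --squeeze 50

```text
time: 13.38
tool_pos: [0.534, 0.0777, 0.1169]
tcp_rot: [-1.142, 1.31, -1.312]
wrist_force: [-1.7, -5.2, 3.6]
width: 0.265
```

```bash
cat > fin.py <<'E'
from h import *
y=np.deg2rad(-8); ex=np.array([np.cos(y),np.sin(y)]); ey=np.array([-ex[1],ex[0]])
s,p,d=shot('wrist','w8_%d'%(bot.read_state()['time']*10)); print(s['time'],np.round(s['tool_pos'],4),s['width'],np.round(s['wrist_force'],2),np.round(s['torque'],2))
for n in ['wrist','scene','side']:
    s,_,dd=shot(n,n+'_f%d'%(bot.read_state()['time']*10))
    W,_,_=pts(n,dd,None,s); q=(W[:,:2]-[.534,.0785]); a=q@ex;b=q@ey
    m=(a>.055)&(a<.08)&(b>.065)&(b<.13)&(W[:,2]>.05)&(W[:,2]<.16)
    if m.sum()>5:
        f=np.polyfit(b[m],W[m][:,2],1); print(n,m.sum(),'axle',-np.arctan(f[0]).round(4),'z@0.1',np.polyval(f,.1).round(4))
E
python3 fin.py
```

```text
13.375 [0.534  0.0777 0.1169] 0.2648660841302752 [-1.74 -5.16  3.58] [-0.91  0.35 -0.06]
wrist 1972 axle -0.0978 z@0.1 0.1324
scene 126 axle 0.0707 z@0.1 0.1263
side 131 axle 0.065 z@0.1 0.1263
```

>>> play_rows --motion '[[[0, 0, 0], [0, 0, 0]], [[0, 0, 0], [0, 0, 0]], [[0, 0, 0], [0, 0, 0]], [[0, 0, 0], [0, 0, 0]], [[0, 0, 0], [0, 0, 0]], [[0, 0, 0], [0, 0, 0]], [[0, 0, 0], [0, 0, 0]], [[0, 0, 0], [0, 0, 0]], [[0, 0, 0], [0, 0, 0]], [[0, 0, 0], [0, 0, 0]]]'

```text
time: 14.82
tool_pos: [0.534, 0.0776, 0.117]
tcp_rot: [-1.142, 1.31, -1.312]
wrist_force: [-2.5, -5.1, 4.3]
width: 0.266
```

>>> play_rows --motion '[[[0, 0, 0], [0, 0, 0]], [[0, 0, 0], [0, 0, 0]], [[0, 0, 0], [0, 0, 0]], [[0, 0, 0], [0, 0, 0]], [[0, 0, 0], [0, 0, 0]], [[0, 0, 0], [0, 0, 0]], [[0, 0, 0], [0, 0, 0]], [[0, 0, 0], [0, 0, 0]], [[0, 0, 0], [0, 0, 0]], [[0, 0, 0], [0, 0, 0]]]'

```text
time: 16.08
tool_pos: [0.534, 0.0776, 0.1169]
tcp_rot: [-1.142, 1.31, -1.312]
wrist_force: [-2.0, -5.8, 3.8]
width: 0.273
```

```bash
python3 fin.py; ls pics
```

```text
16.075 [0.534  0.0776 0.1169] 0.272950411991277 [-2.   -5.8   3.85] [-0.89  0.31 -0.01]
wrist 1970 axle -0.0999 z@0.1 0.1324
scene 124 axle 0.0634 z@0.1 0.1264
side 127 axle 0.0705 z@0.1 0.1263
s2.png
s3.png
s4.png
sc2.png
sc4.png
sc4c.png
scene0.png
scene1.png
scene5.png
scene_f134.png
scene_f161.png
side0.png
side1.png
side5.png
side_f135.png
side_f162.png
w1.png
w2.png
w3.png
w4.png
w6.png
w7.png
w8_133.png
w8_160.png
wrist_f134.png
wrist_f161.png
```

View pics/wrist_f161.png

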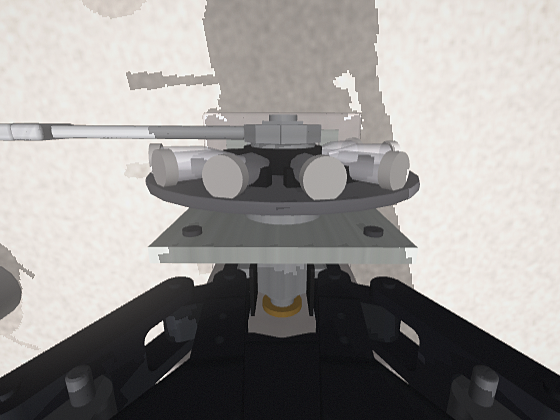

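View pics/side_f162.png

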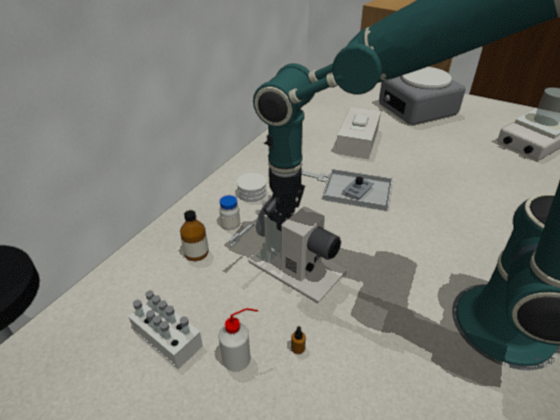

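The pads clamp the hexagon on both sides at (283,290), the spanner has not moved in 2.7 s, and the guard lies in the tray at (358,187) in the side view. I'm handing in.

```bash
python3 -c "
from workcell import bot
print(bot.finish_job())"
```

```text
the job is handed in; nothing more can be done
None
```

I took the guard off by its knob and laid it in the tray. Then I lowered the open fingers into the gap, gripped the hexagon across its ±y flats with 50 N, and handed the job in at about 16 s, still holding. No verdict was reported.

**Guard:** just after release it was flat, with a slope under 0.001 and the knob at a height of 43 mm. Its centre was about 2 mm from the tray's centre. The last side picture still shows it lying in the tray.

**Axle:** the scene and side cameras both put it at about +0.07 rad. The spanner's height stayed the same over 2.7 s, when free drift would have lowered it by about 5 mm. The gripper opening of 0.27 fits the 24 mm flats.

**Clearance:** the wrist force was small, about 7 N. The pictures show the fingers and gripper clear of the disc and spanner, and the bench items standing as they were. I did not measure the bench items' positions again at the end.

**Disagreement:** the same spanner fit from the wrist camera gave -0.10 rad. I discounted it because its points probably include parts of the disc tubes. It was steady too.

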